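# Straighten the end of the book row

## Robot

A 7-joint arm with a two-finger parallel gripper is mounted at the origin on the work surface. World frame = base frame: x ahead of the robot, y to its left, z up, the work surface at z = 0. Lengths are in m, angles in rad, forces in N, time in s.
With the tool pointing down it reaches from about 0.4 to 0.875 m from the base axis. Payload 19.3 kg.
Tool frame: the origin (TCP) lies between the finger pads; the fingertips stand bot.tcp_to_tips ahead of it and the grasp point (between the pads) is the TCP (bot.tcp_to_tips is the distance from the TCP to the fingertips, in m); z points along the fingers, y is the line along which they close (so a half turn about z gives the same grasp; the last joint's range is limited). The gripper opens to 85 mm and grips with 20 to 120 N. Pads are 22 mm wide; open, the fingers measure 114 mm over their backs; the gripper's body (76 mm by 85 mm) begins 54 mm behind the grasp point. The pads swing forward as they close: fully open they stand 13 mm farther back than shut.
Start: joints at [-1.208, 0.521, -0.036, 1.599, 0.021, 1.021, -0.113], TCP at [0.262, 0.567, 0.25] pointing down, gripper open.
Joint ranges: [-2.91, 2.91], [-0.3, 2.13], [-1.5, 1.42], [0.17, 2.43], [-1.26, 4.41], [0.16, 1.93], [-2.52, 2.52]. Speed limits (rad/s): [1.89, 1.89, 2.39, 2.39, 3.01, 3.01, 3.01].

## Interface

Orientations are given as [roll, pitch, yaw] about the fixed x, y, z axes, in that order (R = Rz(yaw) Ry(pitch) Rx(roll)).
In Python, from workcell import telemetry, grab_frame, bot gives the robot as it stands. The module is installed in compiled form; this text tells all that it offers.
- The arm moves only by the shell command python3 -m crank 'ROWS' [FORCE]. ROWS is text: rows parted by semicolons, each of 7 numbers parted by spaces: the finger opening in m, from 0 to 0.0854, then the shift along the tool's x, y, z in m, then the turn, a rotation vector about the tool's x, y, z in degrees. A call has exactly 8 rows; each row shifts and turns the commanded pose from where the row before left it, along the tool's axes as they then stand; what a row does not reach is not made up. A row lasts 1/12 s, in which the tool goes at most 41.7 mm and 7.16 degrees, less where a joint would pass 70% of its speed; a pose out of reach is approached as far as the arm can. A call with a gripper value outside its range is refused whole. The fingers move at their own pace and stop on an object; FORCE is the grip in N (left out, the last holds). Time passes only in rows, so rows that do not move let the fingers close, or fill a call up. It gives the time, the measured TCP pose, the force, the opening and the grip force at its end, in the units of the state.
- telemetry.observe(): the state, without advancing time (a new reading comes with each control period).
- grab_frame(name): name is "scene" or "top"; returns a dict with "pixels" (480x640x3 uint8, red, green, blue), "depth" (480x640 float32, m along the optical axis (not along the pixel's ray), 0 where there is no reading), "vertical_fov" (degrees; the focal length in pixels is half the picture's height over the tangent of half this angle, whatever the lens; pixels are square), "cx", "cy" (the principal point, pixels), "R" (3x3) and "t" (3): a world point X has camera coordinates R X + t. Camera axes: x right, y down, z forward; pixel columns grow to the right and rows downward; lengths in m; the calibration is good to about 2 mm. A picture is of the moment at which its call begins.
- bot.job_done(): hands the job in; it is judged then, once.
The state is a dict: "clock": time; "qpos": joint angles; "qd": joint speeds; "joint_efforts": joint torques, N m; "position": TCP position; "tool_rot": TCP orientation; "force": force on the tool from outside, world axes, zero at the start; "moment": the same for the moment, N m; "grip_width": finger opening in m; "finger_force": force on a finger pad.
Only numpy, scipy, OpenCV 4.12 (cv2) and the standard library are available. Lean on these libraries where they do the work, as an engineer would, in place of code of your own. Each camera call takes 0.05 s, during which the arm holds its last target. There are 200 camera calls.

## Task

One book has slumped away from the row of books on the desk and leans on the loose wooden bookend: push its top edge with the fingertips until it stands upright again, leaving the bookend where it is meanwhile. Then push the bookend along the desk towards the row until bookend, book and row stand close together without gaps, square and upright. Only push: do not lift the book or the bookend, and leave the mug, stapler and vase alone.

Things in the scene. Friction and masses are not known exactly. Their poses are not given: they have to be found in the camera images.
- row: Tight row of four upright hardbacks, 138 mm long, 130 mm deep, 172 to 190 mm tall, with its own bookend at the far end; all fixed to the desk. Origin: on the desk, at the middle of the row's open end face (the cover the slumped book belongs against). z up; y from the open end into the row (slumped book and loose bookend lie at negative y); x across, along the books' depth.
- book: Slumped hardback, 130 deep (x), 42 thick (y), 190 mm tall (z), 0.45 kg. Origin: centre of its underside; +y towards the row. It leans 25 degrees to -y, on its lower -y edge (50 to 74 mm from the row) and the bookend top, its upper end out over it: top -y edge (y -21, z 190 mm) 172 mm above the desk. Pushed at the top it pivots on the lower edge; under 10 degrees it drops upright.
- bookend: Loose wooden bookend, 0.6 kg: an upright board 100 wide (x), 20 thick (y), 105 mm tall, inner face (+y, towards the book) at y 0; behind it a block as wide, 55 mm tall, reaching to y -95 mm, whose flat outer end face can be pushed. Origin: on the desk, middle of the inner face; z up, y towards book and row.
- mug: White mug, 76 mm across, 90 mm tall, with a handle, on the robot's side of the books; origin at the centre of its underside. To be left alone.
- stapler: Black desk stapler, 36 mm wide (x), 125 mm long (y), 46 mm tall, beyond the books; origin at the centre of its underside. To be left alone.
- vase: Small green glass vase, 72 mm across, 125 mm tall, beyond the row; origin at the centre of its underside. To be left alone.

How it is judged:
On the way:
1. the book stands upright (within 5 degrees) while the bookend is still within 20 mm of where it started (angle between book's own z axis and vertical below 0.087 rad and distance of bookend from where it was at the start of the episode below 0.02 m), for 0.2 s.
At the end, for the whole second after the job is handed in: Book on the desk, upright within 3.4 degrees, under 5 mm from the row's end face; bookend upright (3.4) and square within 6.8 degrees, its inner face under 8 mm further from the row than the book's thickness; both within 50 mm of the row's centre line and at rest (angle between each of book, bookend's own z axis and vertical below 0.06 rad and y of book in the frame of row between -0.026 and 0 m and x of book in the frame of row between -0.05 and 0.05 m and y of bookend in the frame of row between -0.05 and -0.02 m and x of bookend in the frame of row between -0.05 and 0.05 m and angle between the y axis of bookend and the y axis of row, either way round below 0.12 rad and height (world z) of each of book, bookend below 0.006 m and linear speed of each of book, bookend below 0.02 m/s); the robot touches nothing.
It fails at once if the book or the bookend is lifted off the desk (height (world z) of any of book, bookend above 0.02 m).
It fails at once if the book falls down flat or the bookend is tipped over (angle between book's own z axis and vertical above 0.8 rad or angle between bookend's own z axis and vertical above 0.35 rad).
It fails at once if the mug is disturbed (shifted by more than 25 mm or tipped) (distance of mug from where it was at the start of the episode above 0.025 m or angle between mug's own z axis and vertical above 0.35 rad).
It fails at once if the stapler is disturbed (shifted by more than 25 mm or tipped) (distance of stapler from where it was at the start of the episode above 0.025 m or angle between stapler's own z axis and vertical above 0.35 rad).
It fails at once if the vase is disturbed (shifted by more than 25 mm or tipped) (distance of vase from where it was at the start of the episode above 0.025 m or angle between vase's own z axis and vertical above 0.35 rad).
It also fails if it takes over 48 s, if anything falls off the work surface, if the arm or the gripper's body presses on something with over 40 N, if the wrist force passes 120 N, or if a joint passes its speed limit or range.

## Working session

There is one attempt and no reset: what is moved stays moved. The work goes in short steps, Python scripts to look and compute and a shell command to move; the robot and the scene stay as the last step left them, time stands still between calls to the robot, and variables do not carry over. Pictures are saved under pics/ and viewed, at most 10 in all, crops included, and the job is handed in when it is done.

```bash
mkdir -p pics
python3 - <<'E'
from workcell import telemetry, grab_frame, bot
import cv2,numpy as np
for n in("scene","top"):
    f=grab_frame(n); cv2.imwrite(f"pics/{n}0.png",f["pixels"][:,:,::-1]); np.savez(f"{n}0.npz",**f)
    print(n,f["vertical_fov"],f["cx"],f["cy"],np.round(f["R"],3).tolist(),f["t"],(f["depth"]>0).mean())
print(telemetry.observe(),bot.tcp_to_tips)
E
```

```text
scene 48.989191110595634 321.7577583361098 239.81633259323874 [[-0.327, -0.945, 0.008], [-0.903, 0.31, -0.297], [0.278, -0.104, -0.955]] [0.30401812 0.5145658  0.61646361] 0.9960416666666667
top 45.74662630599517 318.9295901538416 239.94225019673001 [[-0.026, -0.999, 0.033], [-0.99, 0.021, -0.139], [0.138, -0.037, -0.99]] [0.1321989  0.60476419 0.64390284] 0.9961067708333333
{'clock': 0.1, 'qpos': array([-1.20824676,  0.52194188, -0.03631775,  1.59993677,  0.0211917 ,
        1.0211221 , -0.11278039]), 'qd': array([ 1.05278486e-03, -2.35024800e-03,  3.53186659e-05,  2.18303190e-04,
       -5.55802071e-04, -1.55586227e-03, -4.45186537e-04]), 'joint_efforts': array([ 3.17274571e-03, -9.28487778e+01,  1.98338024e+00, -3.70528686e+01,
        1.79354410e-02,  5.33944694e-03,  2.61062041e-05]), 'position': array([0.26201939, 0.56711267, 0.24979629]), 'tool_rot': array([-3.14057162e+00,  6.99534579e-05,  2.70883875e+00]), 'force': array([-0.37886844,  0.21299371, -0.639735  ]), 'moment': array([-0.02867454,  0.05391007,  0.00910702]), 'finger_force': 0.0, 'grip_width': 0.08526650646649737} 0.019
```

View pics/scene0.png

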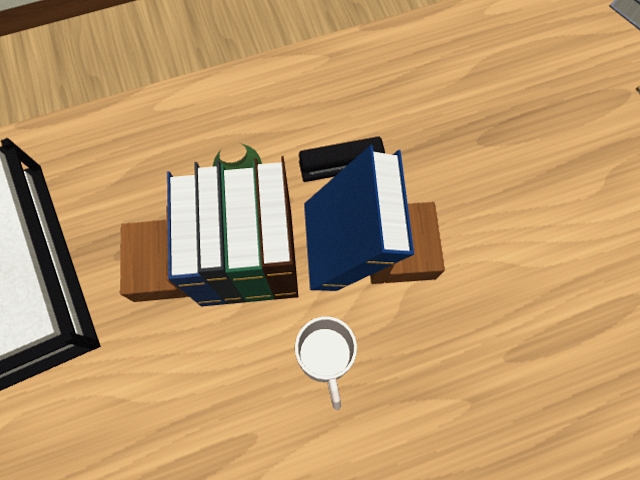

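View pics/top0.png

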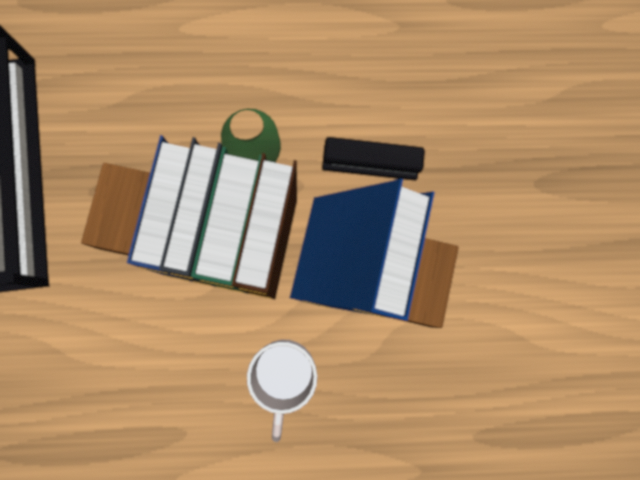

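The scene view shows the row (cols 168–297), the blue book (305–412) leaning right over the bookend block (to col 444), and the mug at (326,350). In the top view, the row's open face top edge runs (296,163)–(276,296), the book's top -y edge (433,193)–(408,318) and the bookend's outer end (458,245)–(442,327).

```bash
cat > h.py <<'E'
import numpy as np,cv2
from workcell import grab_frame,telemetry
def cloud(f):
    fl=240/np.tan(np.radians(float(f["vertical_fov"]))/2); v,u=np.mgrid[:480,:640]; d=f["depth"]
    c=np.stack([(u-f["cx"])*d/fl,(v-f["cy"])*d/fl,d],-1)
    return (c-f["t"])@f["R"]
def rect(P):
    (c,(w,h),a)=cv2.minAreaRect((P[:,:2]*1000).astype(np.float32))
    return np.round(cv2.boxPoints((c,(w,h),a))).tolist(),round(w,1),round(h,1)
E
python3 - <<'E'
from h import *
for n in("top","scene"):
    f=dict(np.load(n+"0.npz")); P=cloud(f); z=P[...,2]; hsv=cv2.cvtColor(f["pixels"],cv2.COLOR_RGB2HSV)
    u=np.arange(640)[None]+0*z
    print(n,"desk z",np.median(z[400:,450:]))
    def blob(m,nm):
        m=cv2.morphologyEx(m.astype(np.uint8),cv2.MORPH_OPEN,np.ones((3,3)))
        k,l,s,_=cv2.connectedComponentsWithStats(m)
        for i in range(1,k):
            if s[i,4]>250: print(nm,s[i].tolist(),"z",np.round(np.percentile(z[l==i],[5,50,95]),3),*rect(P[l==i]))
    blob((z>.16)&(z<.2)&(u<302),"row tops")
    blob((z>.135)&(u>302),"book up")
    blob((z>.05)&(z<.06)&(hsv[...,1]>60)&(u>350),"block")
    blob((z>.03)&(z<.06)&(hsv[...,2]<60)&(u>300),"stapler")
    blob((z>.06)&(z<.1)&(hsv[...,1]<60),"mug")
    blob((z>.03)&(z<.135)&(abs(hsv[...,0].astype(int)-60)<20)&(hsv[...,1]>60),"vase")
    # book cover normal
    m=(hsv[...,0]>95)&(hsv[...,0]<125)&(hsv[...,1]>120)&(u>302)&(z>.03)&(z<.16)
    m=cv2.erode(m.astype(np.uint8),np.ones((7,7)))>0
    Q=P[m];c=Q.mean(0);w=np.linalg.svd(Q-c,full_matrices=False)[2][2]; w*=np.sign(w[2]); print("cover",c,w,"tilt",np.degrees(np.arcsin(w[2])),"yaw of +y",np.degrees(np.arctan2(w[1],w[0])))
E
```

```text
top desk z -0.001597277577177786
row tops [127, 135, 170, 158, 18533] z [0.166 0.177 0.188] [[540.0, 173.0], [667.0, 143.0], [699.0, 278.0], [572.0, 308.0]] 138.6 130.6
book up [341, 179, 93, 141, 8794] z [0.142 0.172 0.187] [[487.0, 46.0], [636.0, 7.0], [662.0, 104.0], [513.0, 143.0]] 100.0 153.6
block [409, 238, 49, 90, 2867] z [0.052 0.054 0.055] [[500.0, -22.0], [596.0, -48.0], [607.0, -8.0], [510.0, 18.0]] 41.2 100.1
stapler [324, 138, 100, 35, 2475] z [0.037 0.044 0.046] [[690.0, -10.0], [719.0, -14.0], [735.0, 106.0], [705.0, 110.0]] 121.3 29.6
mug [0, 36, 25, 249, 3450] z [0.073 0.077 0.081] [[561.0, 474.0], [562.0, 452.0], [853.0, 469.0], [852.0, 491.0]] 291.7 21.6
mug [247, 341, 70, 99, 1327] z [0.065 0.087 0.09 ] [[382.0, 174.0], [413.0, 105.0], [503.0, 145.0], [472.0, 214.0]] 98.1 75.4
vase [222, 113, 57, 48, 1355] z [0.06  0.085 0.101] [[690.0, 221.0], [709.0, 158.0], [756.0, 172.0], [737.0, 235.0]] 49.1 65.7
cover [0.58792815 0.10154691 0.10263378] [0.23054583 0.87295152 0.42988866] tilt 25.46049434167923 yaw of +y 75.20600698277131
scene desk z -0.00027162261426066643

[... 455 characters left out ...]
0, -14.0], [718.0, -18.0], [735.0, 105.0], [704.0, 109.0]] 124.4 30.9
mug [0, 148, 74, 224, 9833] z [0.077 0.094 0.097] [[539.0, 455.0], [841.0, 407.0], [855.0, 498.0], [554.0, 545.0]] 91.5 305.0
mug [295, 316, 62, 91, 1083] z [0.065 0.088 0.091] [[380.0, 169.0], [459.0, 109.0], [504.0, 169.0], [425.0, 229.0]] 74.9 99.4
vase [224, 147, 37, 23, 346] z [0.075 0.099 0.115] [[697.0, 201.0], [723.0, 156.0], [744.0, 168.0], [718.0, 213.0]] 24.6 52.3
vase [233, 278, 39, 20, 550] z [0.04  0.089 0.129] [[546.0, 204.0], [547.0, 204.0], [557.0, 243.0], [556.0, 243.0]] 40.5 1.4
cover [0.58123243 0.09972016 0.10269749] [0.19181773 0.88285285 0.42869196] tilt 25.384577154877572 yaw of +y 77.74184501151943
```

Row frame found: origin about (602, 157) mm, with y pointing at yaw 76.7°. The book pivots at row y -56, and its top edge is at row y -138, z 172. The bookend is at row y -105 and outer face -200. These agree with the given sizes. First I turn the tool into the row's axes (+78.5° about tool z).

```bash
python3 -m crank '0.06 0 0 0 0 0 7; 0.06 0 0 0 0 0 7; 0.06 0 0 0 0 0 7; 0.06 0 0 0 0 0 7; 0.06 0 0 0 0 0 7; 0.06 0 0 0 0 0 7; 0.06 0 0 0 0 0 7; 0.06 0 0 0 0 0 7' && python3 -m crank '0.06 0 0 0 0 0 7; 0.06 0 0 0 0 0 7; 0.06 0 0 0 0 0 7; 0.06 0 0 0 0 0 1.5; 0.06 0 0 0 0 0 0; 0.06 0 0 0 0 0 0; 0.06 0 0 0 0 0 0; 0.06 0 0 0 0 0 0'
```

```text
clock: 0.77
position: [0.2621, 0.5672, 0.25]
tool_rot: [-3.141, 0.0, 1.725]
force: [0.6, -0.2, -0.2]
grip_width: 0.0597
finger_force: 0.0
clock: 1.43
position: [0.2623, 0.5673, 0.2503]
tool_rot: [-3.141, 0.0, 1.341]
force: [-0.3, -0.0, 0.7]
grip_width: 0.0599
finger_force: 0.0
```

```bash
python3 -m crank '0.06 -0.03 0.025 0 0 0 0; 0.06 -0.03 0.025 0 0 0 0; 0.06 -0.03 0.025 0 0 0 0; 0.06 -0.03 0.025 0 0 0 0; 0.06 -0.03 0.025 0 0 0 0; 0.06 -0.03 0.025 0 0 0 0; 0.06 -0.03 0.025 0 0 0 0; 0.06 -0.03 0.025 0 0 0 0' && python3 -m crank '0.06 -0.03 0.025 0 0 0 0; 0.06 -0.03 0.025 0 0 0 0; 0.06 -0.03 0.025 0 0 0 0; 0.06 -0.03 0.025 0 0 0 0; 0.06 -0.03 0.025 0 0 0 0; 0.06 -0.03 0.025 0 0 0 0; 0.06 -0.03 0.025 0 0 0 0; 0.06 -0.03 0.025 0 0 0 0'
python3 - <<'E'
from workcell import telemetry
import numpy as np
p=telemetry.observe()["position"][:2]-[.6025,.1565]; print("row y,x mm",1000*p@[.231,.973],1000*p@[.973,-.231])
E
```

```text
clock: 2.1
position: [0.4021, 0.286, 0.2505]
tool_rot: [3.141, -0.001, 1.34]
force: [1.8, 0.0, 0.0]
grip_width: 0.0599
finger_force: 0.0
clock: 2.77
position: [0.5416, 0.0062, 0.2505]
tool_rot: [3.141, -0.0, 1.34]
force: [-0.2, 1.2, -0.0]
grip_width: 0.0601
finger_force: 0.0
row y,x mm -160.2724030656583 -24.571440683913856
```

```bash
python3 -m crank '0.06 -0.02 0.011 0 0 0 0; 0.06 -0.01 0.011 0 0 0 0; 0.06 0 0 0.02 0 0 0; 0.06 0 0 0.02 0 0 0; 0.06 0 0 0.02 0 0 0; 0.06 0 0 0.022 0 0 0; 0.06 0 0 0 0 0 0; 0.06 0 0 0 0 0 0'
python3 - <<'E'
from h import *
f=grab_frame("scene"); cv2.imwrite("pics/s1.png",f["pixels"][:,:,::-1])
E
```

```text
clock: 3.43
position: [0.5552, -0.0263, 0.1681]
tool_rot: [-3.14, 0.001, 1.339]
force: [0.3, 0.2, 0.3]
grip_width: 0.0603
finger_force: 0.0
```

View pics/s1.png

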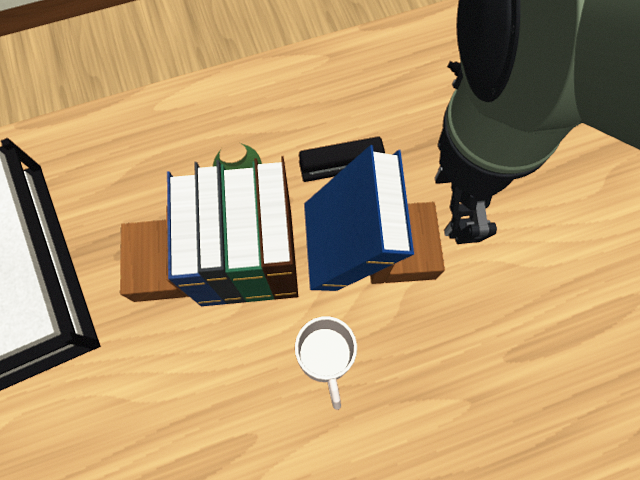

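The gripper (around (470,225)) stands clear to the right of the book's top edge (410,250), and everything else is in place. Next I push towards the row.

```bash
python3 -m crank '0.06 0.01 0 0 0 0 0; 0.06 0.01 0 0 0 0 0; 0.06 0.01 0 0 0 0 0; 0.06 0.005 0 0 0 0 0; 0.06 0.005 0 0 0 0 0; 0.06 0.005 0 0 0 0 0; 0.06 0.005 0 0 0 0 0; 0.06 0.005 0 0 0 0 0'; python3 -m crank '0.06 0.005 0 0 0 0 0; 0.06 0.005 0 0 0 0 0; 0.06 0.005 0 0 0 0 0; 0.06 0.005 0 0 0 0 0; 0.06 0 0 0 0 0 0; 0.06 0 0 0 0 0 0; 0.06 0 0 0 0 0 0; 0.06 0 0 0 0 0 0'
python3 - <<'E'
from h import *
f=grab_frame("scene"); cv2.imwrite("pics/s2.png",f["pixels"][:,:,::-1])
p=telemetry.observe()["position"][:2]-[.6025,.1565]; print("row y,x mm",1000*p@[.231,.973],1000*p@[.973,-.231])
E
```

```text
clock: 4.15
position: [0.5683, 0.0278, 0.1683]
tool_rot: [3.142, 0.0, 1.338]
force: [-0.1, -2.0, 1.1]
grip_width: 0.0596
finger_force: 0.2
clock: 4.82
position: [0.5727, 0.0466, 0.1683]
tool_rot: [-3.142, 0.0, 1.338]
force: [-0.1, -0.4, 0.4]
grip_width: 0.0599
finger_force: 0.0
row y,x mm -113.79754716610643 -3.605207481509993
```

View pics/s2.png

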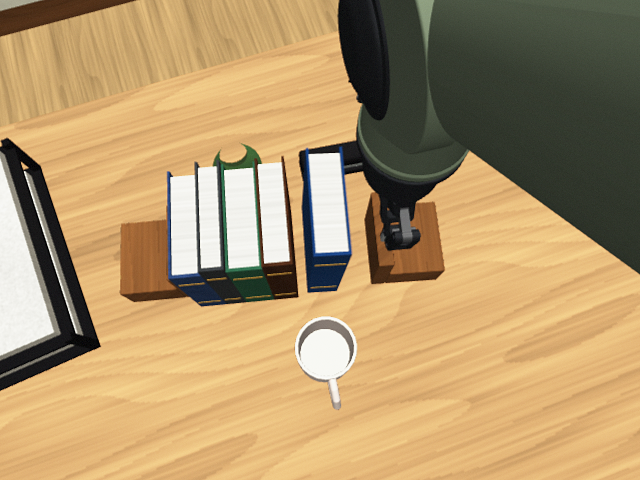

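The book now stands upright (top at cols 305–348, rows 150–255) with the bookend unmoved. I back off behind the bookend and go down.

```bash
python3 -m crank '0.06 -0.02 0 0 0 0 0; 0.06 -0.03 0 0 0 0 0; 0.06 -0.03 0 0 0 0 0; 0.06 -0.03 0 0 0 0 0; 0.06 -0.02 -0.005 0 0 0 0; 0.06 0 0 0 0 0 0; 0.06 0 0 0.01 0 0 0; 0.06 0 0 0.02 0 0 0'; python3 -m crank '0.06 0 0 0.02 0 0 0; 0.06 0 0 0.02 0 0 0; 0.06 0 0 0.02 0 0 0; 0.06 0 0 0.02 0 0 0; 0.06 0 0 0.01 0 0 0; 0.06 0 0 0 0 0 0; 0.06 0 0 0 0 0 0; 0.06 0 0 0 0 0 0'
python3 - <<'E'
from h import *
f=grab_frame("top"); cv2.imwrite("pics/t3.png",f["pixels"][:,:,::-1])
P=cloud(f);z=P[...,2]; hsv=cv2.cvtColor(f["pixels"],cv2.COLOR_RGB2HSV)
O=np.array([.6025,.1565]);A=np.array([[.973,-.231],[.231,.973]])
r=(P[...,:2]-O)@A.T*1000
for nm,m in(("book top",(z>.175)&(z<.2)&(r[...,1]<-3)&(r[...,1]>-110)&(abs(r[...,0])<90)),("bookend",(z>.048)&(z<.06)&(hsv[...,1]>90)&(r[...,1]>-215)&(r[...,1]<-60)&(abs(r[...,0])<70))):
    m=cv2.morphologyEx(m.astype(np.uint8),cv2.MORPH_OPEN,np.ones((3,3)))>0
    print(nm,m.sum(),rect(r[m]/1000))
p=telemetry.observe()["position"][:2]-O; print("tcp row x,y",A@p*1000)
E
```

```text
clock: 5.53
position: [0.5393, -0.078, 0.1391]
tool_rot: [3.138, -0.001, 1.339]
force: [0.7, 1.7, -0.5]
grip_width: 0.0601
finger_force: 0.0
clock: 6.2
position: [0.5385, -0.0783, 0.0491]
tool_rot: [3.141, -0.0, 1.339]
force: [0.3, -0.1, -0.2]
grip_width: 0.0605
finger_force: 0.0
book top 5856 ([[-61.0, -61.0], [69.0, -62.0], [69.0, -20.0], [-60.0, -18.0]], 42.6, 129.6)
bookend 4834 ([[-59.0, -197.0], [41.0, -200.0], [43.0, -131.0], [-57.0, -128.0]], 69.5, 100.2)
tcp row x,y [  -7.92218252 -243.24971266]
```

View pics/t3.png

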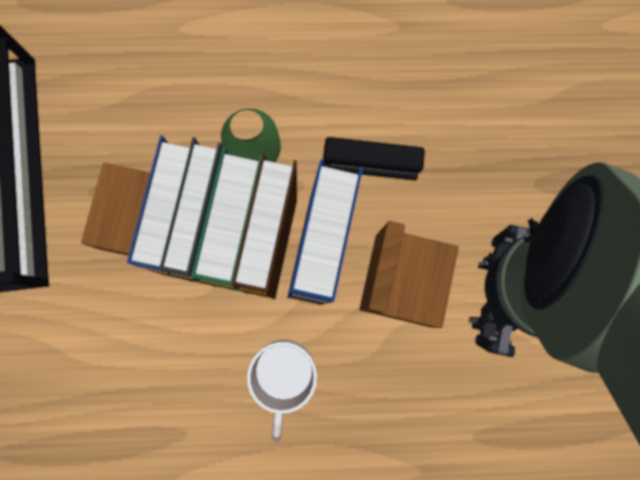

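The book is square, about 18 mm from the row. The bookend is intact and the fingers are behind its outer face (458,245)–(442,327). I push it along now.

```bash
python3 -m crank '0.06 0.008 0 0 0 0 0; 0.06 0.008 0 0 0 0 0; 0.06 0.005 0 0 0 0 0; 0.06 0.005 0 0 0 0 0; 0.06 0.005 0 0 0 0 0; 0.06 0.005 0 0 0 0 0; 0.06 0.005 0 0 0 0 0; 0.06 0.005 0 0 0 0 0'; python3 -m crank '0.06 0.005 0 0 0 0 0; 0.06 0.005 0 0 0 0 0; 0.06 0.005 0 0 0 0 0; 0.06 0.004 0 0 0 0 0; 0.06 0.002 0 0 0 0 0; 0.06 0.002 0 0 0 0 0; 0.06 0.002 0 0 0 0 0; 0.06 0.002 0 0 0 0 0'
cat > m.py <<'E'
from h import *
f=grab_frame("top")
P=cloud(f);z=P[...,2]; hsv=cv2.cvtColor(f["pixels"],cv2.COLOR_RGB2HSV)
O=np.array([.6025,.1565]);A=np.array([[.973,-.231],[.231,.973]])
r=(P[...,:2]-O)@A.T*1000
for nm,m in(("book top",(z>.175)&(z<.2)&(r[...,1]<6)&(r[...,1]>-110)&(abs(r[...,0])<90)),("bookend",(z>.048)&(z<.06)&(hsv[...,1]>90)&(r[...,1]>-215)&(r[...,1]<-55)&(abs(r[...,0])<70))):
    m=cv2.morphologyEx(m.astype(np.uint8),cv2.MORPH_OPEN,np.ones((3,3)))>0
    print(nm,m.sum(),rect(r[m]/1000))
s=telemetry.observe();p=s["position"][:2]-O; print("tcp row x,y",A@p*1000,"F",A@s["force"][:2])
E
python3 m.py
```

```text
clock: 6.92
position: [0.5486, -0.0341, 0.0484]
tool_rot: [3.141, 0.001, 1.338]
force: [-1.4, -5.9, 3.8]
grip_width: 0.0602
finger_force: 3.0
clock: 7.58
position: [0.5548, -0.008, 0.0485]
tool_rot: [3.141, 0.001, 1.338]
force: [-1.9, -6.3, 3.0]
grip_width: 0.0598
finger_force: 3.1
book top 6436 ([[-65.0, -51.0], [69.0, -52.0], [69.0, 6.0], [-65.0, 7.0]], 57.4, 134.1)
bookend 4837 ([[-59.0, -85.0], [-59.0, -158.0], [41.0, -158.0], [41.0, -85.0]], 100.2, 72.7)
tcp row x,y [  -8.50097087 -170.61048037] F [ 0.17881045 -5.05022661]
```

Run:
```python
from h import *
a=[]
for n,s in(("top",(120,340,80,480)),("scene",(120,340,100,500))):
    f=grab_frame(n); a.append(f["pixels"][s[0]:s[1],s[2]:s[3],::-1])
cv2.imwrite("pics/c4.png",cv2.resize(np.vstack(a),None,fx=1.36,fy=1.36,interpolation=cv2.INTER_CUBIC))
f=grab_frame("top");P=cloud(f);z=P[...,2];O=np.array([.6025,.1565]);A=np.array([[.973,-.231],[.231,.973]])
r=(P[...,:2]-O)@A.T*1000
for x in(-45,0,50):
    m=(abs(r[...,0]-x)<3)&(r[...,1]<10)&(r[...,1]>-80)&(z>.01)
    o=np.argsort(r[m][:,1]); print(x,[(int(round(q)),int(h*1000)) for q,h in zip(r[m][o,1],z[m][o])][::6])
```

```text
-45 [(-80, 105), (-79, 102), (-78, 103), (-76, 103), (-75, 103), (-74, 103), (-73, 101), (-72, 103), (-71, 104), (-69, 105), (-68, 104), (-67, 102), (-66, 101), (-65, 103), (-64, 104), (-63, 101), (-62, 62), (-62, 85), (-56, 187), (-55, 188), (-54, 189), (-53, 186), (-52, 184), (-51, 185), (-50, 184), (-49, 184), (-48, 185), (-48, 183), (-47, 185), (-46, 184), (-45, 184), (-44, 184), (-43, 185), (-43, 185), (-42, 184), (-41, 185), (-40, 186), (-39, 185), (-38, 184), (-37, 184), (-37, 183), (-36, 184), (-35, 184), (-34, 185), (-33, 184), (-32, 185), (-31, 186), (-30, 184), (-29, 183), (-28, 186), (-27, 183), (-26, 184), (-26, 185), (-25, 185), (-24, 184), (-23, 186), (-22, 185), (-21, 186), (-20, 186), (-19, 183), (-19, 185), (-18, 186), (-17, 188), (-16, 189), (-15, 190), (-14, 190), (2, 171), (2, 171), (2, 103), (2, 125), (2, 88), (2, 113), (2, 67), (2, 47), (3, 10), (3, 184), (4, 186), (5, 181), (6, 181), (7, 182), (8, 181), (9, 179)]
0 [(-80, 103), (-79, 104), (-78, 103), (-76, 103), (-75, 103), (-74, 102), (-72, 104), (-71, 105), (-70, 103), (-69, 103), (-68, 103), (-67, 105), (-
[... 783 characters left out ...]
 188), (-56, 188), (-55, 187), (-54, 187), (-53, 184), (-52, 184), (-52, 184), (-51, 185), (-50, 185), (-49, 185), (-48, 184), (-47, 184), (-46, 183), (-45, 184), (-44, 184), (-43, 183), (-42, 184), (-41, 186), (-40, 183), (-39, 185), (-38, 183), (-37, 184), (-36, 184), (-35, 183), (-34, 183), (-34, 184), (-33, 184), (-32, 182), (-31, 185), (-30, 186), (-29, 185), (-28, 185), (-27, 184), (-26, 185), (-25, 185), (-24, 185), (-24, 185), (-23, 185), (-22, 185), (-21, 184), (-20, 185), (-19, 185), (-18, 189), (-17, 189), (-16, 188), (2, 185), (2, 149), (2, 158), (2, 144), (2, 97), (2, 92), (2, 34), (2, 53), (2, 22), (3, 185), (4, 183), (5, 184), (6, 181), (7, 180), (8, 180), (9, 180), (10, 179)]
```

View pics/c4.png

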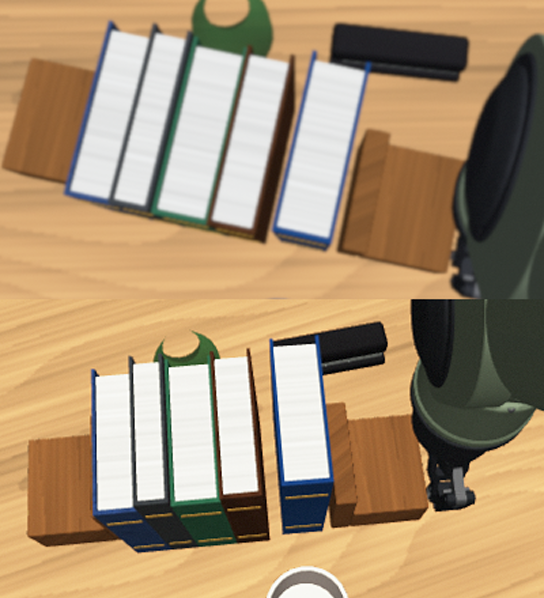

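The book (-57 to -15 mm in row y) is square, 17 mm from the row face. The bookend's inner face is at -62 mm, so about 22 mm remains. All is upright.

```bash
python3 -m crank '0.06 0.003 0 0 0 0 0; 0.06 0.003 0 0 0 0 0; 0.06 0.003 0 0 0 0 0; 0.06 0.003 0 0 0 0 0; 0.06 0.002 0 0 0 0 0; 0.06 0.002 0 0 0 0 0; 0.06 0.002 0 0 0 0 0; 0.06 0.001 0 0 0 0 0'; python3 -m crank '0.06 0.001 0 0 0 0 0; 0.06 0.001 0 0 0 0 0; 0.06 0.001 0 0 0 0 0; 0.06 0 0 0 0 0 0; 0.06 0 0 0 0 0 0; 0.06 0 0 0 0 0 0; 0.06 0 0 0 0 0 0; 0.06 0 0 0 0 0 0'
cat > p.py <<'E'
from h import *
f=grab_frame("top");P=cloud(f);z=P[...,2];O=np.array([.6025,.1565]);A=np.array([[.973,-.231],[.231,.973]])
r=(P[...,:2]-O)@A.T*1000
for x in(-45,0,35,50):
    y=lambda lo,hi,a,b:(lambda q:np.round([q.min(),q.max()],1) if len(q) else None)(r[...,1][(abs(r[...,0]-x)<3)&(z>lo)&(z<hi)&(r[...,1]>a)&(r[...,1]<b)])
    print(x,"tops",y(.17,.2,-70,30),"board",y(.098,.11,-100,-35))
    q=np.sort(r[...,1][(abs(r[...,0]-x)<3)&(z>.17)&(r[...,1]>-70)&(r[...,1]<10)]); i=np.argmax(np.diff(q)); print("  largest gap",q[i:i+2])
s=telemetry.observe();p=s["position"][:2]-O; print("tcp row x,y",A@p*1000,"F",A@s["force"][:2])
E
python3 p.py
```

```text
clock: 8.45
position: [0.559, 0.0101, 0.0484]
tool_rot: [3.141, 0.001, 1.338]
force: [-2.7, -9.1, 4.8]
grip_width: 0.0598
finger_force: 4.9
clock: 9.12
position: [0.5597, 0.0131, 0.0484]
tool_rot: [3.142, 0.001, 1.338]
force: [-3.0, -8.4, 4.3]
grip_width: 0.0598
finger_force: 4.1
-45 tops [-41.3  30. ] board [-60.9 -42.5]
  largest gap [0.59811267 2.08223515]
0 tops [-41.2  29.9] board [-60.9 -42.7]
  largest gap [0.40487403 1.99731078]
35 tops [-41.1  29.9] board [-60.8 -42.6]
  largest gap [0.78547195 1.84944885]
50 tops [-41.2  29.9] board None
  largest gap [0.63164537 1.95377797]
tcp row x,y [  -8.53242781 -149.42962452] F [-0.26306051 -7.81194124]
```

```bash
python3 -m crank '0.06 0.0005 0 0 0 0 0; 0.06 0.0005 0 0 0 0 0; 0.06 0.0005 0 0 0 0 0; 0.06 0 0 0 0 0 0; 0.06 0 0 0 0 0 0; 0.06 0 0 0 0 0 0; 0.06 0 0 0 0 0 0; 0.06 0 0 0 0 0 0'; python3 p.py
```

```text
clock: 9.83
position: [0.56, 0.0143, 0.0484]
tool_rot: [3.142, 0.001, 1.337]
force: [-2.0, -9.6, 4.5]
grip_width: 0.0601
finger_force: 4.7
-45 tops [-40.   29.8] board [-59.6 -41.2]
  largest gap [1.86012363 2.34493041]
0 tops [-40.   29.9] board [-59.9 -41.2]
  largest gap [1.89713899 2.33077726]
35 tops [-40.  30.] board [-59.8 -41.3]
  largest gap [1.77341673 2.35168834]
50 tops [-39.9  30. ] board None
  largest gap [1.95619968 2.39451189]
tcp row x,y [  -8.54239633 -148.20673454] F [-0.12021375 -9.58442973]
```

The gaps are closed to about 0.5 mm. I back away now.

```bash
python3 -m crank '0.06 -0.005 0 0 0 0 0; 0.06 -0.01 0 0 0 0 0; 0.06 -0.02 0 0 0 0 0; 0.06 -0.02 0 0 0 0 0; 0.06 -0.02 0 0 0 0 0; 0.06 0 0 0 0 0 0; 0.06 0 0 0 0 0 0; 0.06 0 0 0 0 0 0'; python3 p.py; python3 -c "
from h import *
cv2.imwrite('pics/e.png',grab_frame('scene')['pixels'][:,:,::-1])"
```

```text
clock: 10.55
position: [0.5429, -0.0573, 0.0483]
tool_rot: [-3.141, -0.001, 1.339]
force: [0.2, 0.7, -0.1]
grip_width: 0.0601
finger_force: 0.0
-45 tops [-40.   29.9] board [-59.7 -41.2]
  largest gap [4.88086622 5.47923381]
0 tops [-40.   29.7] board [-59.9 -41.2]
  largest gap [5.11150508 5.52485507]
35 tops [-40.   29.8] board [-59.9 -41.2]
  largest gap [1.71565629 2.39277412]
50 tops [-39.9  29.8] board None
  largest gap [5.02710921 5.51458848]
tcp row x,y [  -8.58142801 -221.33409518] F [-0.12417409  1.04060358]
```

View pics/e.png

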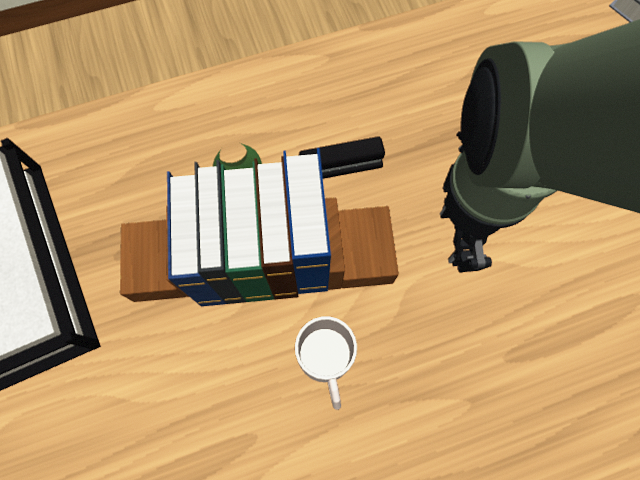

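The picture shows the row, book (cols 285–330) and bookend (to col 398) tight and square. The gripper (470,260) is clear, and the mug, stapler and vase are unmoved.

```bash
python3 -c "
from workcell import bot
print(bot.job_done())"
```

```text
the job is handed in; nothing more can be done
None
```

The job is handed in: the book stands upright against the row (about 0.5 mm gap) with the bookend pushed up square behind it; the gripper is clear, and the mug, stapler and vase look unmoved in the last picture.

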